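# Show the iron's heat label to the inspection camera

## Task

Secure the upright iron in its stand by swinging the raised drop bar behind its handle down until it rests in the catch. Then take the sprung mirror by the grip pin on its top corner, swing it open until the inspection camera beside the iron sees the heat label on the iron's soleplate in the middle of the mirror, and keep holding the pin so that the mirror stays still at that angle: the job finishes while you are holding it. Leave the other things on the board where they are.

Things in the scene. Friction and masses are not known exactly. Their poses are not given: they have to be found in the camera images.
- iron_stand: Fixed grey stand with a steam iron (fixed, nose up, 260 mm high). Origin on the board below the middle of the soleplate, which lies in the plane x = 0 and faces the stand's -x; the iron's handle (to x = 137 mm) is on the +x side; y runs along the soleplate towards the camera; z up. Base 8 mm thick, x -30 to 175, y -102 to 102 mm. Bar posts at x = 144 mm: pivot y = -85, catch y = 72, both 142 mm high.
- heat_label (a point): Centre of the heat label, a white sticker 24 x 34 mm with a thin dark edge and an upright row of four dots, on the soleplate: at (-2, 0, 110) mm in the iron stand's frame; it looks to the stand's -x.
- camera_lens (a point): Front of the lens of the inspection camera, a black box 44 x 44 x 38 mm (top 126 mm high) on a post of the iron stand: at (-10, 170, 107) mm in the stand's frame. It looks to the stand's -x and cannot see the soleplate directly, only by the mirror.
- sight_mid (a point): Point half-way between lens and label, at (-6, 85, 108.5) mm in the stand's frame; nothing is there. Lens and label are about equally far from the mirror, so the lens sees the label in the middle of the glass when the line square out of the glass centre passes, seen from above, through about this point.
- drop_bar (a joint): Angle of the drop bar, rad: 0 = level, resting in its catch; grows as it is raised (to 1.35). Steel bar 8 x 14 mm that turns about the stand's x axis at point bar_hinge, in the upright plane x = 144 mm of the stand behind the iron's handle; closed, it runs from the hinge to the stand's +y. Stiff pivot: it stays where it is left; 1 to 2 N at the grip moves it.
- bar_hinge (a point): Pivot of the drop bar, at (144, -85, 120) mm in the iron stand's frame.
- bar_grip (a point): Middle of the drop bar's black round grip (16 mm thick, 48 mm long, along the bar), 207.5 mm from the bar's hinge; with the bar closed it is 120 mm above the board at (144, 122.5, 120) mm in the stand's frame, 40 mm clear of the catch post. It can be pinched from above across the bar.
- mirror_stand: Sprung mirror on a grey base plate (8 mm thick, from x = -45 to 140 and y = -78 to 48 mm), fixed to the board. Origin on the board below the mirror's upright hinge pin. Its x axis runs from the hinge along the grey sheet guard (y = -15 mm, to 142 mm high) against which the mirror leaf is shut; z up.
- mirror_hinge (a point): On the axis of the mirror's upright hinge pin, 87 mm above the board. The pin is 153 mm high.
- mirror_leaf (a joint): Opening angle of the mirror leaf, rad: 0 = shut against the guard (leaf along the mirror stand's +x, glass against the guard, to -y), grows to 2.7 as the leaf swings anticlockwise seen from above. A spring closes it: 0.05 Nm shut, 0.185 Nm at 2.7 rad, so it falls shut if let go.
- mirror_face (a point): Centre of the glass (101 x 101 mm) on the leaf (framed plate 112 mm wide, 9 mm thick, top 143 mm above the board): 66 mm from the hinge axis along the leaf, 2.6 mm to the glass side, 87 mm above the board. Axes: x along the leaf away from the hinge, z up; the glass faces -y.
- mirror_grip (a point): Point to grip on the black upright round pin on the leaf's free top corner: pin 12 mm thick, from 146 to 196 mm above the board; this point is 112 mm from the hinge axis along the leaf and 172 mm above the board.
- press_block_mid (a point): Bystander, to be left alone: beech block 52x160x34 mm lying flat; point 10 mm above its underside's centre.
- white_jar_mid (a point): Bystander, to be left alone: round white jar, 70 mm across, 57 mm high; point 10 mm above its underside's centre.
- thread_box_mid (a point): Bystander, to be left alone: small cardboard box 45x70x33 mm; point 10 mm above its underside's centre.
- masking_tape_mid (a point): Bystander, to be left alone: roll of tape lying flat, 100 mm across, 25 mm high; point 10 mm above its underside's centre.
- spray_bottle_mid (a point): Bystander, to be left alone: spray bottle 242 mm high; point 10 mm above its underside's centre.
- thread_reel_2_mid (a point): Bystander, to be left alone: white thread reel, 35 mm across, 46 mm high; point 10 mm above its underside's centre.
- collar_stay_1_mid (a point): Bystander, to be left alone: flat plastic collar stay 12x66x8 mm; point 10 mm above its underside's centre.

How it is judged:
By the outcome, as a careful person would: the job done as asked, in the order asked, and still so for the second after the job is handed in, while the arm keeps its last pose, push and grip.
It also fails if it takes over 54 s, if anything falls off the work surface, if the arm or the gripper's body presses on something with over 40 N, if the wrist force passes 120 N, or if a joint passes its speed limit or range.

## Robot

A 6-joint arm with a two-finger parallel gripper is mounted at the origin on a cart in front of the work surface, level with it; the furniture and walls round the work are solid. World frame = base frame: x ahead of the robot, y to its left, z up, the work surface at z = 0. Lengths are in m, angles in rad, forces in N, time in s.
With the tool pointing down it reaches from about 0.35 to 0.975 m from the base axis. Payload 4.9 kg.
Tool frame: the origin (TCP) lies at the very end of the fingers, on their centre line; the grasp point (between the pads) lies 19 mm behind it; z points along the fingers, y is the line along which they close (so a half turn about z gives the same grasp; the last joint's range is limited). The gripper opens to 85 mm and grips with 20 to 120 N. Pads are 22 mm wide; open, the fingers measure 114 mm over their backs; the gripper's body (76 mm by 85 mm) begins 54 mm behind the grasp point. The pads swing forward as they close: fully open they stand 13 mm farther back than shut.
Start: joints at [1.097, 0.053, 1.613, -0, 1.476, -0.119], TCP at [0.217, 0.586, 0.198] pointing down, gripper open.
Joint ranges: [-3.01, 3.01], [-1.01, 2.22], [0.06, 2.58], [-1.02, 4.17], [0.09, 2.62], [-3.14, 3.14]. Speed limits (rad/s): [2.57, 2.57, 3.14, 3.14, 3.14, 3.14].

## Interface

Orientations are given as a unit quaternion [x, y, z, w].
In Python, from workcell import * gives the robot as it stands.
- The arm moves only by the shell command python3 -m handwheel 'ROWS' [FORCE]. ROWS is text: rows parted by semicolons, each of 7 numbers parted by spaces: the finger opening in cm, from 0 to 8.54, then the shift along the world's x, y, z in cm, then the turn, a rotation vector about the world's x, y, z in degrees. A call has 1 to 8 rows; each row is the pose to reach, as a shift and turn from the pose commanded when the call began; what a row does not reach only later rows make up. A row lasts 1/8 s, in which the tool goes at most 62.5 mm and 10.7 degrees, less where a joint would pass 70% of its speed; a pose out of reach is approached as far as the arm can. A call with a gripper value outside its range is refused whole. The fingers move at their own pace and stop on an object; FORCE is the grip in N (left out, the last holds). Time passes only in rows, so rows that repeat a pose let the fingers close. It gives the time, the measured TCP pose, the force, the opening and the grip force at its end, in the units of the state.
- get_state(): the state, without advancing time (a new reading comes with each control period).
- capture(name): name is "scene" or "top" or "wrist"; returns a dict with "frame" (420x560x3 uint8, blue, green, red), "fx", "fy", "cx", "cy" (pixels), "rvec" (rotation vector, rad) and "tvec" (3), from world to camera coordinates, as OpenCV has them. Camera axes: x right, y down, z forward; pixel columns grow to the right and rows downward; lengths in m; the calibration is good to about 2 mm. The wrist camera is an equidistant fisheye: a pixel r from the principal point sees the ray r / f radians off the axis. A picture is of the moment at which its call begins. There is no depth.
- finish_job(): hands the job in; it is judged then, once.
The state is a dict: "t": time; "joints": joint angles; "dq": joint speeds; "tau": joint torques, N m; "tool_pos": TCP position; "tool_rot": TCP orientation; "wrist_force": force on the tool from outside, world axes, zero at the start; "torque": the same for the moment, N m; "gripper_width": finger opening in m; "grip_force": force on a finger pad.
Only numpy, scipy, OpenCV 4.12 (cv2) and the standard library are available. Lean on these libraries where they do the work, as an engineer would, in place of code of your own. Each camera call takes 0.05 s, during which the arm holds its last target. There are 200 camera calls.

## Working session

There is one attempt and no reset: what is moved stays moved. The work goes in short steps, Python scripts to look and compute and a shell command to move; the robot and the scene stay as the last step left them, time stands still between calls to the robot, and variables do not carry over. Pictures are saved under pics/ and viewed, at most 10 in all, crops included, and the job is handed in when it is done.

```bash
mkdir -p pics
python3 - <<'E'
from workcell import *
import cv2,pickle
d={n:capture(n) for n in("scene","top","wrist")}
pickle.dump(d,open("c0.pkl","wb"))
for n in d:
    cv2.imwrite(f"pics/{n}0.png",d[n]["frame"]); print(n,d[n]["fx"],d[n]["cx"],d[n]["cy"],d[n]["rvec"],d[n]["tvec"])
print(get_state())
E
```

```text
scene 515.1716173277072 284.3986973113307 209.70645839626877 [ 1.98792831 -0.81137775  0.45944813] [-0.34803302  0.32280999  1.21060152]
top 539.3818106585046 281.74542490921914 212.0342781712091 [ 2.13568751 -2.1267643   0.17113879] [0.03447522 0.53166089 1.69033146]
wrist 325.19226210127806 279.40133332657723 209.34026514823253 [-2.38118788 -1.65660277 -0.23204806] [-0.62433395 -0.03561571  0.37980302]
{'t': 0.15, 'joints': array([ 1.09700019e+00,  5.32762535e-02,  1.61398017e+00,  5.62052560e-06,
        1.47601892e+00, -1.18978571e-01]), 'dq': array([ 0.00116673, -0.00116575, -0.00361052, -0.00057796,  0.00031059,
       -0.00130112]), 'tau': array([-1.04717174e-05, -3.94239163e+01, -3.70723414e+01, -1.62165966e-04,
        4.57756032e-03, -9.47324736e-06]), 'tool_pos': array([0.21687073, 0.58558314, 0.1971005 ]), 'tool_rot': array([ 1.76479824e-01,  9.84303898e-01, -8.03847406e-04, -2.48405742e-04]), 'wrist_force': array([-0.23646375, -0.48582082, -1.19636712]), 'torque': array([-0.00837539,  0.01762255,  0.01851255]), 'grip_force': 0.0, 'gripper_width': 0.08542316374058873}
```

View pics/scene0.png

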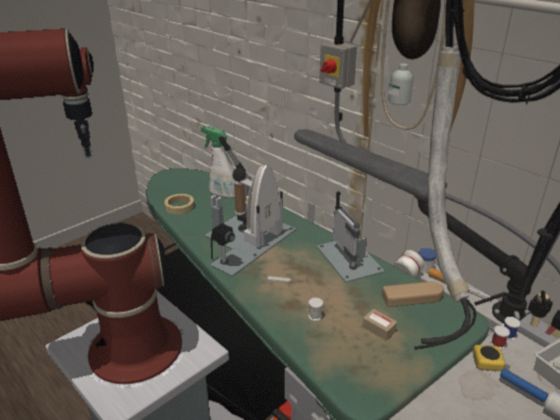

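View pics/top0.png

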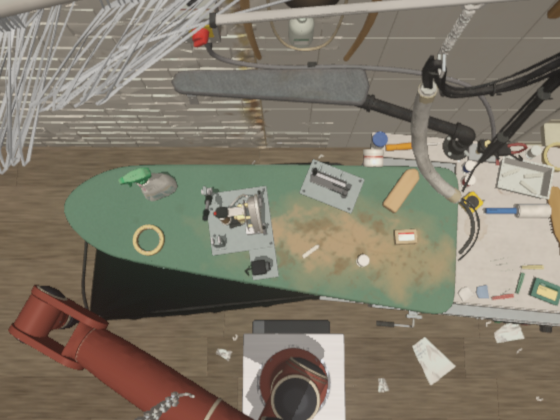

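The scene and top views show the iron stand (top view base about (240,222), camera at (258,268)) and the mirror stand at about (332,186). Next I'll enlarge both regions.

Run:
```python
import cv2,pickle,numpy as np
d=pickle.load(open("c0.pkl","rb"))
a=cv2.resize(d["top"]["frame"][155:285,195:375],None,fx=4.4,fy=4.4,interpolation=cv2.INTER_CUBIC)
cv2.imwrite("pics/topc.png",a)
b=cv2.resize(d["scene"]["frame"][150:285,195:390],None,fx=4.1,fy=4.1,interpolation=cv2.INTER_CUBIC)
cv2.imwrite("pics/scenec.png",np.clip(b*1.4,0,255))
```

```text
[ WARN:0@0.097] global loadsave.cpp:1063 imwrite_ Unsupported depth image for selected encoder is fallbacked to CV_8U.
```

View pics/topc.png

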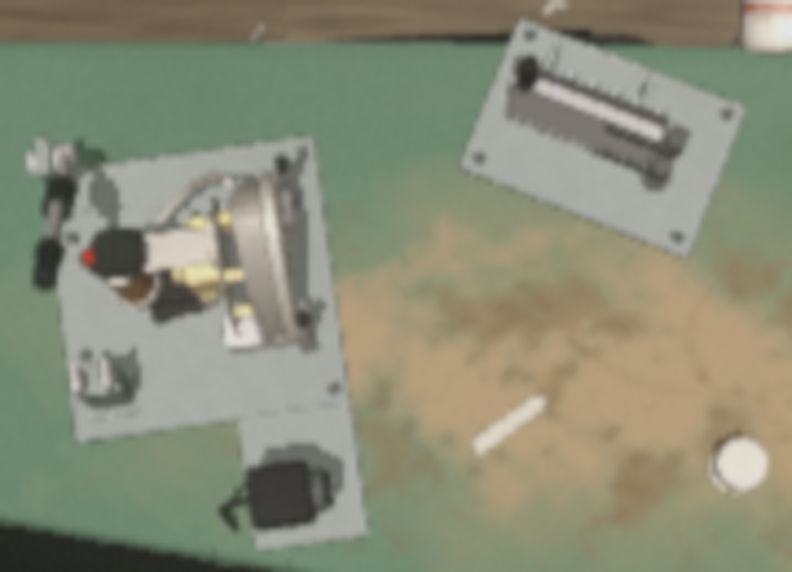

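View pics/scenec.png

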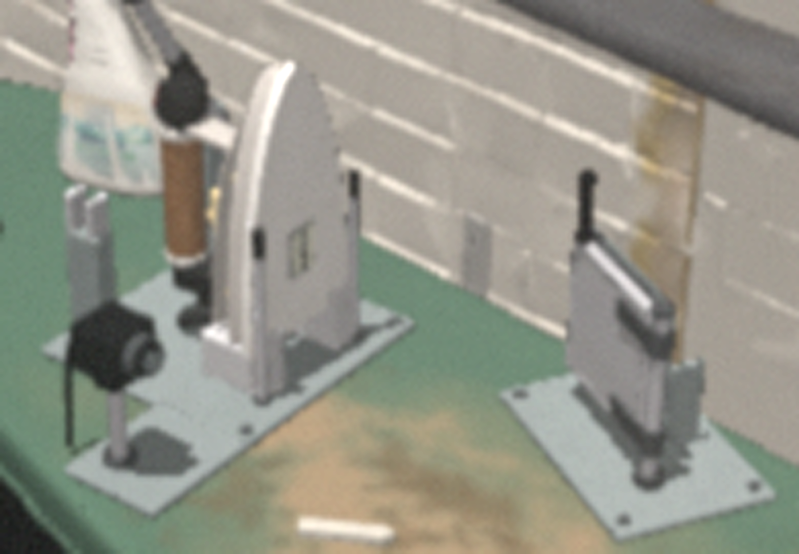

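The top crop shows clear plate corners (iron stand top-right at (313,138), mirror plate corners at (522,18), (743,102), (687,255), (463,168)), with the raised bar at the left. I'll cast rays from these.

```bash
cat > h.py <<'E'
import numpy as np,cv2,pickle
from scipy.optimize import least_squares
def cam(c):
    R=cv2.Rodrigues(np.array(c["rvec"],float))[0]; return R,np.array(c["tvec"],float).ravel()
def proj(c,P):
    R,t=cam(c); p=np.atleast_2d(P)@R.T+t
    return np.c_[c["fx"]*p[:,0]/p[:,2]+c["cx"],c["fy"]*p[:,1]/p[:,2]+c["cy"]]
def ray(c,uv):
    R,t=cam(c); uv=np.atleast_2d(uv)
    v=np.c_[(uv[:,0]-c["cx"])/c["fx"],(uv[:,1]-c["cy"])/c["fy"],np.ones(len(uv))]@R
    return -R.T@t,v
def onz(c,uv,z):
    o,v=ray(c,uv); return o+v*((z-o[2])/v[:,2])[:,None]
def rigid(L,W):   # 2D pose
    def f(p): 
        c,s=np.cos(p[2]),np.sin(p[2]); return (L@np.array([[c,s],[-s,c]])+p[:2]-W).ravel()
    best=min((least_squares(f,[*W.mean(0),a]) for a in(0,1.6,3.1,-1.6)),key=lambda r:r.cost)
    return best.x,f(best.x).reshape(-1,2)
def T(p,P):
    P=np.atleast_2d(P); c,s=np.cos(p[2]),np.sin(p[2])
    return np.c_[P[:,:2]@np.array([[c,s],[-s,c]])+p[:2],P[:,2]]
E
python3 - <<'E'
from h import *
np.set_printoptions(precision=4,suppress=True)
d=pickle.load(open("c0.pkl","rb")); t=d["top"]; s=d["scene"]
tc=lambda a:(np.array(a)+.5)/4.4-.5+[195,155]
sc=lambda a:(np.array(a)+.5)/4.1-.5+[195,150]
Ls=np.array([[-30,-102],[175,102]])/1e3
Ws=onz(t,tc([[313,138],[80,440]]),.008)[:,:2]
S,r=rigid(Ls,Ws);print("S",S,r)
Lm=np.array([[140,-78],[140,48],[-45,-78],[-45,48]])/1e3
Wm=onz(t,tc([[522,18],[463,168],[743,102],[687,255]]),.008)[:,:2]
M,r=rigid(Lm,Wm);print("M",M,r)
# scene check of corners
print("scene mirror",onz(s,sc([[500,395],[620,538],[773,493]]),.008))
print("pred",T(M,[[.140,.048,.008],[-.045,.048,.008],[-.045,-.078,.008]]))
print("scene S",onz(s,sc([[412,322]]),.008),T(S,[[-.03,-.102,.008]]))
print("grip shut",T(M,[.112,0,.172]),proj(t,T(M,[.112,0,.196])),tc([527,72]))
# bar
for th in(.9,1.0,1.1,1.2,1.3):
    P=T(S,[[.144,-.085+l*np.cos(th),.12+l*np.sin(th)] for l in(0,.1835,.2315)])
    print(th,"top",(proj(t,P)-[195,155]).round(1).ravel()*4.4,"scene",proj(s,P).round(1).ravel())
pickle.dump((S,M),open("p.pkl","wb"))
b=cv2.resize(s["frame"][100:240,185:325],None,fx=4.2,fy=4.2,interpolation=cv2.INTER_CUBIC)
cv2.imwrite("pics/bar.png",cv2.convertScaleAbs(b,alpha=1.4))
E
```

```text
S [ 0.5216  0.1035 -4.5637] [[ 0.0019 -0.0014]
 [-0.0019  0.0014]]
M [ 0.5967 -0.1671  1.2005] [[ 0.0014  0.0026]
 [ 0.0003  0.0033]
 [-0.0007 -0.0037]
 [-0.001  -0.0022]]
scene mirror [[ 0.5988 -0.0246  0.008 ]
 [ 0.5337 -0.1927  0.008 ]
 [ 0.6465 -0.2349  0.008 ]]
pred [[ 0.6026 -0.0192  0.008 ]
 [ 0.5357 -0.1917  0.008 ]
 [ 0.6532 -0.2373  0.008 ]]
scene S [[0.6225 0.0894 0.008 ]] [[0.6269 0.0889 0.008 ]]
grip shut [[ 0.6373 -0.0627  0.172 ]] [[315.0538 168.5866]] [314.3864 170.9773]
0.9 top [ 66.44 157.96  57.2  285.56  54.12 323.4 ] scene [249.7 183.  222.7 154.2 214.7 145.7]
1.0 top [ 66.44 157.96  51.92 260.04  47.52 290.4 ] scene [249.7 183.  226.  149.1 219.  139.2]
1.1 top [ 66.44 157.96  46.64 232.76  40.92 255.64] scene [249.7 183.  229.5 144.5 223.5 133.2]
1.2 top [ 66.44 157.96  41.8  205.04  34.32 219.12] scene [249.7 183.  233.2 140.3 228.3 127.9]
1.3 top [ 66.44 157.96  36.96 176.    28.16 181.72] scene [249.7 183.  237.  136.7 233.3 123.3]
```

View pics/bar.png

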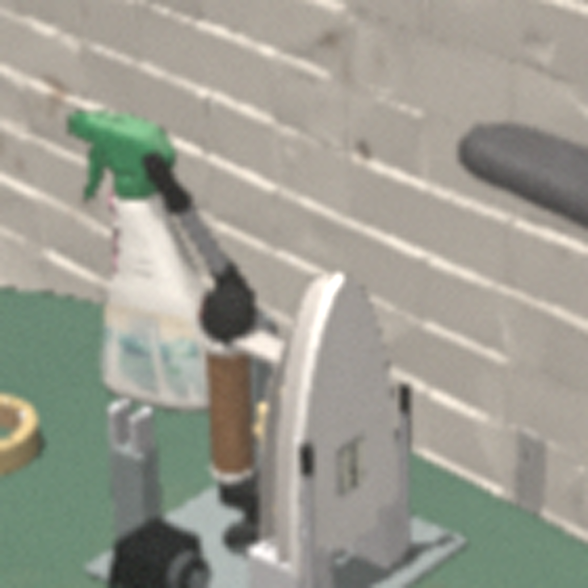

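The bar crop shows the grip running from about (221,139) to (229,149) in scene pixels (bar about 1.0 rad), with the catch prongs near (216,197) and the label near (268,210). I'll do a joint fit in both views.

Run:
```python
from h import *
np.set_printoptions(precision=4,suppress=True)
d=pickle.load(open("c0.pkl","rb")); t=d["top"]; s=d["scene"]
S0,M0=pickle.load(open("p.pkl","rb"))
tc=lambda a:(np.array(a)+.5)/4.4-.5+[195,155]
sc=lambda a:(np.array(a)+.5)/4.1-.5+[195,150]
bc=lambda a:(np.array(a)+.5)/4.2-.5+[185,100]
def g(l,th): return [.144,-.085+l*np.cos(th),.12+l*np.sin(th)]
def items(th): return [(t,[-.03,-.102,.008],tc([313,138])),(t,[.175,.102,.008],tc([80,440])),(s,[-.03,-.102,.008],sc([412,322])),
 (t,[-.03,.102,.008],tc([345,400])),(s,[.144,.072,.142],bc([130,408])),(s,[-.002,0,.11],bc([349,464])),
 (t,g(.2315,th),tc([41,286])),(s,g(.2315,th),bc([152,163])),(s,g(.1835,th),bc([184,206])),(t,[.144,.072,.142],tc([88,370]))]
f=lambda p:np.concatenate([(proj(c,T(p,P))[0]-u) for c,P,u in items(p[3])])
r=least_squares(f,[*S0,1.0],loss="soft_l1");S=r.x;print("S",S);print(f(S).reshape(-1,2).round(1).tolist())
im=[(t,[.14,-.078,.008],tc([522,18])),(t,[.14,.048,.008],tc([463,168])),(t,[-.045,-.078,.008],tc([743,102])),(t,[-.045,.048,.008],tc([687,255])),
 (s,[.14,.048,.008],sc([500,395])),(s,[-.045,.048,.008],sc([620,538])),(s,[-.045,-.078,.008],sc([773,493])),
 (s,[.112,0,.196],sc([588,174])),(s,[.112,0,.146],sc([585,238])),(t,[.112,0,.196],tc([527,65])),(s,[0,0,.153],sc([663,303]))]
fm=lambda p:np.concatenate([(proj(c,T(p,P))[0]-u) for c,P,u in im])
r=least_squares(fm,M0,loss="soft_l1");M=r.x;print("M",M);print(fm(M).reshape(-1,2).round(1).tolist())
pickle.dump((S,M),open("p.pkl","wb"))
sm=T(S,[-.006,.085,.1085])[0]
# leaf angle: normal line (leaf -y) from face passes sight_mid
def e(a):
    A=[M[0],M[1],M[2]+a]; F=T(A,[.066,-.0026,.087])[0]; n=T(A,[.066,-1.0026,.087])[0]-F; v=sm-F
    return np.arctan2(n[0]*v[1]-n[1]*v[0],n[0]*v[0]+n[1]*v[1])
from scipy.optimize import brentq
a=brentq(e,1,2.7);print("open",a)
for k in np.linspace(0,a,9): print(k.round(3),T([M[0],M[1],M[2]+k],[.112,0,.172])[0])
print("sight",sm,"lens",T(S,[-.01,.17,.107]))
for th in(S[3],.8,.6,.4,.2,0): print(th,T(S,g(.2075,th))[0])
print("stand x dir deg",np.degrees(S[2])%360)
```

```text
S [ 0.5222  0.1051 -4.5744  1.0128]
[[0.3, -0.7], [-1.3, -0.1], [1.1, -0.6], [1.1, 0.6], [-0.2, -1.1], [0.8, 0.3], [0.9, -0.3], [-1.2, -0.5], [-1.9, -0.5], [-0.0, 0.6]]
M [ 0.5954 -0.1673  1.1976]
[[-0.6, -0.1], [-0.9, 0.2], [1.2, 0.7], [0.7, 0.7], [-0.6, -1.1], [-0.1, -0.3], [1.9, -0.3], [-0.2, -0.5], [-0.4, -0.9], [0.8, -0.5], [0.3, 0.6]]
open 2.27262927633106
0.0 [ 0.6362 -0.063   0.172 ]
0.284 [ 0.6054 -0.0558  0.172 ]
0.568 [ 0.5737 -0.0575  0.172 ]
0.852 [ 0.5438 -0.0679  0.172 ]
1.136 [ 0.518  -0.0864  0.172 ]
1.42 [ 0.4984 -0.1113  0.172 ]
1.704 [ 0.4866 -0.1408  0.172 ]
1.989 [ 0.4835 -0.1723  0.172 ]
2.273 [ 0.4894 -0.2035  0.172 ]
sight [0.4388 0.0875 0.1085] lens [[0.3552 0.0718 0.107 ]]
1.0128149942242257 [0.4777 0.2443 0.296 ]
0.8 [0.4434 0.2395 0.2689]
0.6 [0.4169 0.2359 0.2372]
0.4 [0.3972 0.2331 0.2008]
0.2 [0.3851 0.2315 0.1612]
0 [0.381  0.2309 0.12  ]
stand x dir deg 97.90507377235576
```

```bash
python3 -m handwheel '5 0 0 6 0 0 0;5 1 -1 12 0 0 8;5 5 -5 17 0 0 16;5 9 -10 19 0 0 24;5 13 -15 19 0 0 28;5 17 -20 19 0 0 28;5 21 -25 19 0 0 28;5 24 -30 19 0 0 28' 30 && python3 -m handwheel '5 2.1 -4.1 0 0 0 0;5 2.1 -4.1 0 0 0 0;5 2.1 -4.1 0 0 0 0'
python3 - <<'E'
from workcell import *
import cv2,pickle
c=capture("wrist");pickle.dump(c,open("c1.pkl","wb"));cv2.imwrite("pics/w1.png",c["frame"])
s=get_state();print(s["tool_pos"],s["tool_rot"],s["wrist_force"])
E
```

```text
t: 1.15
tool_pos: [0.4494, 0.2976, 0.3876]
tool_rot: [-0.067, 0.998, -0.0, -0.0]
wrist_force: [0.7, -0.1, -0.2]
gripper_width: 0.0504
grip_force: 0.0
t: 1.52
tool_pos: [0.4692, 0.2586, 0.3878]
tool_rot: [-0.067, 0.998, 0.0, -0.0]
wrist_force: [0.4, -0.5, -0.2]
gripper_width: 0.05
grip_force: 0.0
[0.46902496 0.25910419 0.3879438 ] [-6.73872453e-02  9.97726867e-01  1.41039452e-04 -1.97791995e-04] [-0.23092704  0.27730428  0.07694644]
```

View pics/w1.png

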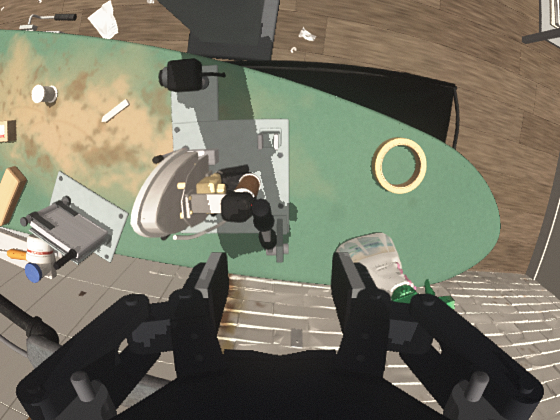

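The wrist view shows the bar grip from about (262,208) to (268,242), just ahead of the open fingers. The catch is at (270,138) and the plate corners are at (288,121) and (173,121). I'll add these to the fit.

```bash
cat >> h.py <<'E'
def projw(c,P):
    R,t=cam(c); p=np.atleast_2d(P)@R.T+t; rr=np.hypot(p[:,0],p[:,1]); k=np.arctan2(rr,p[:,2])/rr
    return np.c_[c["fx"]*k*p[:,0]+c["cx"],c["fy"]*k*p[:,1]+c["cy"]]
def g(l,th): return [.144,-.085+l*np.cos(th),.12+l*np.sin(th)]
E
python3 - <<'E'
from h import *
np.set_printoptions(precision=4,suppress=True)
w=pickle.load(open("c1.pkl","rb"));S,M=pickle.load(open("p.pkl","rb"))
th=S[3]
P=T(S,[g(.2315,th),g(.1835,th),g(0,th),[.175,.102,.008],[-.03,.102,.008],[.144,.072,.142],[.175,-.102,.008]])
print(projw(w,P).round(1).tolist())
print(projw(w,T(M,[[-.045,.048,.008],[-.045,-.078,.008],[.14,.048,.008],[.112,0,.196]])).round(1).tolist())
f=w["frame"]; a=cv2.resize(f[100:270,120:310],None,fx=4,fy=3.5,interpolation=cv2.INTER_CUBIC)
a=cv2.resize(f[105:270,130:310],None,fx=3.6,fy=3.6,interpolation=cv2.INTER_CUBIC)
cv2.imwrite("pics/w1c.png",cv2.convertScaleAbs(a,alpha=1.6))
E
```

```text
[[259.4, 200.4], [262.5, 215.9], [269.0, 247.4], [288.1, 117.8], [170.8, 121.8], [267.0, 141.0], [288.0, 232.1]]
[[56.9, 169.3], [44.4, 220.2], [126.9, 211.5], [54.5, 264.4]]
```

View pics/w1c.png

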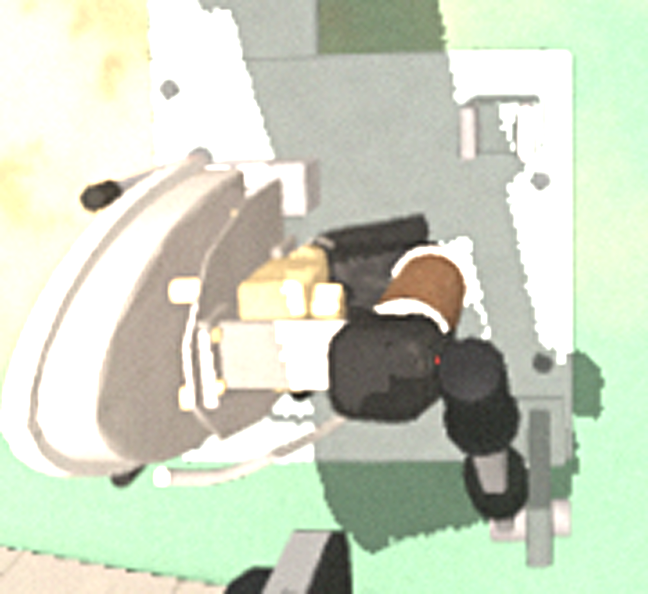

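```bash
python3 -m handwheel '4 1.5 -1.4 0 0 0 0;4 1.5 -1.4 -4 0 0 0;4 1.5 -1.4 -8 0 0 0;4 1.5 -1.4 -10.7 0 0 0;4 1.5 -1.4 -10.7 0 0 0;0 1.5 -1.4 -10.7 0 0 0;0 1.5 -1.4 -10.7 0 0 0;0 1.5 -1.4 -10.7 0 0 0' 20
```

```text
t: 2.58
tool_pos: [0.4852, 0.2446, 0.2828]
tool_rot: [-0.067, 0.998, 0.0, 0.001]
wrist_force: [0.3, -0.2, 0.4]
gripper_width: -0.0
grip_force: 0.2
```

```bash
python3 -m handwheel '0 0 0 0 0 0 0;0 0 0 0 0 0 0;0 0 0 0 0 0 0'
python3 - <<'E'
import math
from h import *
S,M=pickle.load(open("p.pkl","rb"))
a=T(S,g(.2075,1.05))[0]
for th in np.arange(1.05,-.06,-.1): print(round(th,2),((T(S,g(.2075,th))[0]-a)*100).round(1))
E
```

```text
t: 2.95
tool_pos: [0.4845, 0.2444, 0.2811]
tool_rot: [-0.067, 0.998, -0.0, 0.0]
wrist_force: [-0.0, -0.5, 0.2]
gripper_width: -0.0002
grip_force: 0.2
1.05 [0. 0. 0.]
0.95 [-1.7 -0.2 -1.1]
0.85 [-3.3 -0.5 -2.4]
0.75 [-4.8 -0.7 -3.9]
0.65 [-6.1 -0.9 -5.4]
0.55 [-7.3 -1.  -7.2]
0.45 [-8.3 -1.1 -9. ]
0.35 [ -9.1  -1.3 -10.9]
0.25 [ -9.7  -1.3 -12.9]
0.15 [-10.1  -1.4 -14.9]
0.05 [-10.3  -1.4 -17. ]
-0.05 [-10.3  -1.4 -19. ]
```

Run:
```python
from workcell import *
import cv2,pickle
c=capture("wrist");pickle.dump(c,open("c2.pkl","wb"));t=capture("scene");pickle.dump(t,open("s2.pkl","wb"))
f=c["frame"];a=cv2.resize(f[100:360,150:400],None,fx=1.6,fy=1.6)
b=cv2.resize(t["frame"][90:220,180:290],(352,416),interpolation=cv2.INTER_CUBIC)
import numpy as np
cv2.imwrite("pics/w2.png",cv2.convertScaleAbs(np.hstack([a,b]),alpha=1.4))
```

```text
(no output)
```

View pics/w2.png

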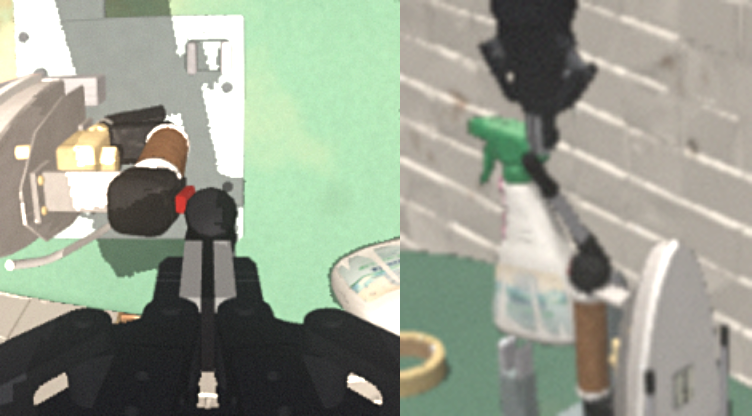

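The wrist view shows the closed fingers just behind (wall side of) the grip, whose end centre is at about (282,233). I'll triangulate it from the two wrist views.

Run:
```python
from h import *
S,M=pickle.load(open("p.pkl","rb"))
s0=pickle.load(open("c0.pkl","rb"))
c1=pickle.load(open("c1.pkl","rb"));c2=pickle.load(open("c2.pkl","rb"));s=s0["scene"];tp=s0["top"]
obs=[(projw,c1,[261.1,207.8]),(projw,c2,[282.5,233]),(proj,s,[220.9,138.7])]
f=lambda P:np.concatenate([fn(c,P)[0]-u for fn,c,u in obs])
r=least_squares(f,[.46,.245,.31]);print("end",r.x,f(r.x))
R=np.array([[np.cos(S[2]),-np.sin(S[2])],[np.sin(S[2]),np.cos(S[2])]])
l=R.T@(r.x[:2]-S[:2]);print("local",l,"th",np.arctan2(r.x[2]-.12,l[1]+.085),np.hypot(r.x[2]-.12,l[1]+.085))
for th in (.95,1,1.05):print(th,T(S,g(.2315,th)),T(S,g(.2075,th)))
print(projw(c2,[[.4845,.2444,.2811],[.4845,.2444,.3001]]))
```

```text
end [0.47057354 0.24434612 0.30740094] [ 0.28764628 -3.48945657 -0.10824676  2.24665771  0.027372    1.45882281]
local [0.14501284 0.03194971] th 1.0128721949962451 0.2208989526988855
0.95 [[0.45317121 0.24090722 0.30830569]] [[0.46699894 0.24282723 0.28878372]]
1 [[0.46265982 0.24222473 0.31480053]] [[0.47550386 0.24400815 0.29460523]]
1.05 [[0.47245811 0.24358524 0.32080848]] [[0.48428633 0.24522761 0.29999032]]
[[278.83922016 241.45104563]
 [278.79140875 254.72948661]]
```

```bash
python3 -m handwheel '4 0 0 0 0 0 0;4 0 0 0 0 0 0;4 0 0 0 0 0 0;4 -1.6 0 -1 0 0 0;4 -1.6 0 -1 0 0 0;0 -1.6 0 -1 0 0 0;0 -1.6 0 -1 0 0 0;0 -1.6 0 -1 0 0 0' 20;  python3 -m handwheel '0 0 0 0 0 0 0;0 0 0 0 0 0 0'
```

```text
t: 4.05
tool_pos: [0.469, 0.2434, 0.2716]
tool_rot: [-0.066, 0.998, -0.001, 0.0]
wrist_force: [0.6, -4.8, 1.9]
gripper_width: 0.0144
grip_force: 20.8
t: 4.3
tool_pos: [0.469, 0.2434, 0.2716]
tool_rot: [-0.066, 0.998, -0.001, 0.0]
wrist_force: [0.0, -5.4, 2.2]
gripper_width: 0.0148
grip_force: 20.8
```

```bash
python3 -m handwheel '0 -1.3 -0.1 -1 0 0 0;0 -2.5 -0.3 -2.1 0 0 0;0 -3.6 -0.4 -3.2 0 0 0;0 -4.6 -0.5 -4.4 0 0 0;0 -5.5 -0.7 -5.7 0 0 0;0 -6.2 -0.8 -7 0 0 0;0 -6.9 -0.9 -8.4 0 0 0;0 -6.9 -0.9 -8.4 0 0 0' 20
```

```text
t: 5.3
tool_pos: [0.3976, 0.2331, 0.1858]
tool_rot: [-0.067, 0.998, -0.003, -0.003]
wrist_force: [-5.1, -10.1, 3.5]
gripper_width: 0.0146
grip_force: 26.8
```

```bash
python3 -m handwheel '0 -0.5 -0.3 -1.2 0 0 0;0 -0.9 -0.4 -2.3 0 0 0;0 -1.2 -0.4 -3.3 0 0 0;0 -1.4 -0.5 -4.3 0 0 0;0 -1.6 -0.5 -5.3 0 0 0;0 -1.7 -0.5 -6.4 0 0 0;0 -1.8 -0.5 -7.4 0 0 0;0 -1.8 -0.5 -8 0 0 0' 20; python3 -m handwheel '0 0 0 -0.4 0 0 0;0 0 0 -0.6 0 0 0;0 0 0 -0.8 0 0 0;0 0 0 -0.8 0 0 0'
```

```text
t: 6.3
tool_pos: [0.3788, 0.2303, 0.1057]
tool_rot: [-0.067, 0.998, -0.0, -0.004]
wrist_force: [-8.3, -2.2, 2.5]
gripper_width: 0.0146
grip_force: 26.2
t: 6.8
tool_pos: [0.3786, 0.2303, 0.0976]
tool_rot: [-0.067, 0.998, -0.0, -0.004]
wrist_force: [-8.5, -1.3, 0.6]
gripper_width: 0.0146
grip_force: 26.1
```

```bash
python3 -m handwheel '0 0.2 0 -0.3 0 0 0;0 0.2 0 -0.6 0 0 0;0 0.2 0 -0.6 0 0 0'; python3 -m handwheel '0 0 0 -0.3 0 0 0;0 0 0 -0.6 0 0 0;0 0 0 -0.6 0 0 0'
python3 - <<'E'
from workcell import *
import cv2,pickle,numpy as np
c=capture("wrist");t=capture("scene");
a=cv2.resize(c["frame"][100:360,150:400],None,fx=1.6,fy=1.6)
b=cv2.resize(t["frame"][130:260,180:290],(352,416),interpolation=cv2.INTER_CUBIC)
cv2.imwrite("pics/w3.png",cv2.convertScaleAbs(np.hstack([a,b]),alpha=1.4))
E
```

```text
t: 7.18
tool_pos: [0.3803, 0.2306, 0.0914]
tool_rot: [-0.067, 0.998, 0.0, -0.004]
wrist_force: [-7.7, -0.3, 0.5]
gripper_width: 0.0145
grip_force: 26.1
t: 7.55
tool_pos: [0.381, 0.2307, 0.0857]
tool_rot: [-0.067, 0.998, 0.0, -0.003]
wrist_force: [-7.0, -0.7, 0.0]
gripper_width: 0.0147
grip_force: 26.0
```

View pics/w3.png

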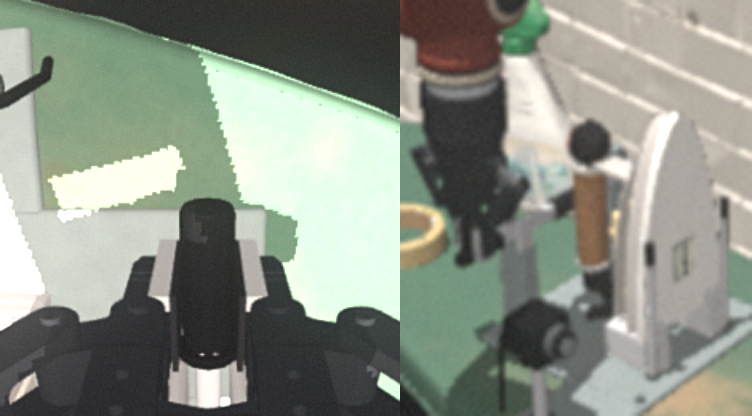

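The wrist view shows the grip held between the pads. The scene view shows the bar near the catch but can't confirm it is seated, so I'll keep lowering until I feel contact.

```bash
python3 -m handwheel '0 0 0 -0.3 0 0 0;0 0 0 -0.6 0 0 0;0 0 0 -0.6 0 0 0'; python3 -m handwheel '0 0 0 -0.3 0 0 0;0 0 0 -0.6 0 0 0;0 0 0 -0.6 0 0 0'
python3 - <<'E'
from h import *
from workcell import *
S,M=pickle.load(open("p.pkl","rb"))
np.set_printoptions(precision=1,suppress=True)
t=capture("top");s=capture("scene")
pickle.dump((t,s),open("ts3.pkl","wb"))
# dark grip end in wrist camera, bar visible in scene: predicted bar points for several angles
for th in(0,.05,.1,.15): print(th,proj(s,T(S,[g(l,th) for l in(.0,.05,.13,.157,.1835,.2315)])).ravel())
E
```

```text
t: 8.02
tool_pos: [0.3815, 0.2308, 0.0817]
tool_rot: [-0.067, 0.998, 0.0, -0.003]
wrist_force: [-9.9, -2.3, 9.2]
gripper_width: 0.0151
grip_force: 27.0
t: 8.4
tool_pos: [0.3845, 0.2312, 0.0791]
tool_rot: [-0.067, 0.998, 0.001, 0.0]
wrist_force: [-8.9, -3.6, 19.2]
gripper_width: 0.0145
grip_force: 29.4
0 [250.  182.7 239.6 188.6 222.1 198.5 215.9 202.  209.6 205.6 197.9 212.2]
0.05 [250.  182.7 239.6 187.8 222.  196.6 215.7 199.8 209.4 202.9 197.7 208.8]
0.1 [250.  182.7 239.6 187.1 221.9 194.7 215.7 197.4 209.4 200.1 197.5 205.2]
0.15 [250.  182.7 239.7 186.4 222.  192.8 215.7 195.  209.4 197.3 197.6 201.6]
```

```bash
python3 -m handwheel '0 0 0 0.3 0 0 0;4 0 0 0.3 0 0 0;4 0 0 0.3 0 0 0;4 0 0 0.3 0 0 0;4 0 0 4 0 0 0;4 0 0 8 0 0 0;4 0 0 13 0 0 0;4 0 0 18 0 0 0'; python3 -m handwheel '4 0 3 0 0 0 0;4 0 3 0 0 0 0';python3 - <<'E'
from workcell import *
import cv2,pickle,numpy as np
c=capture("wrist");t=capture("scene");pickle.dump((c,t),open("c4.pkl","wb"))
a=cv2.resize(c["frame"][60:320,150:400],None,fx=1.6,fy=1.6)
b=cv2.resize(t["frame"][150:250,180:265],(354,416),interpolation=cv2.INTER_CUBIC)
cv2.imwrite("pics/w4.png",cv2.convertScaleAbs(np.hstack([a,b]),alpha=1.3))
E
```

```text
t: 9.5
tool_pos: [0.3831, 0.2303, 0.2561]
tool_rot: [-0.067, 0.998, 0.0, -0.0]
wrist_force: [0.6, -0.1, -0.5]
gripper_width: 0.04
grip_force: 0.0
t: 9.75
tool_pos: [0.3835, 0.2613, 0.2554]
tool_rot: [-0.068, 0.998, 0.0, 0.0]
wrist_force: [0.7, -0.3, 0.0]
gripper_width: 0.0398
grip_force: 0.0
```

View pics/w4.png

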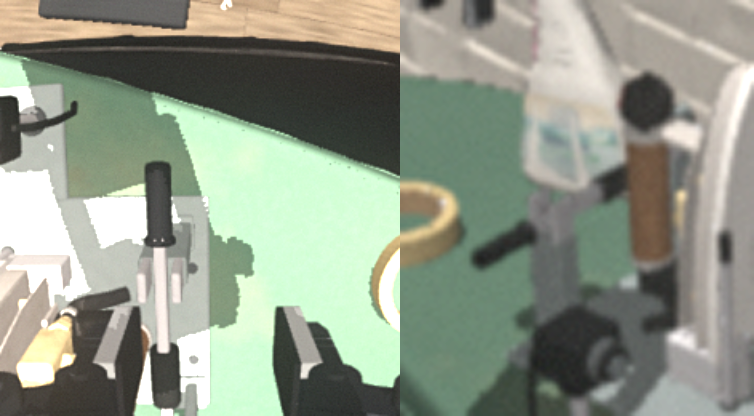

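The views show the bar lying between the catch prongs with the grip end at scene pixel (198,212), exactly the θ=0 prediction, so it is closed. Next is the mirror; first I'll check the overhead arm's position.

Run:
```python
from h import *
np.set_printoptions(precision=3,suppress=True)
d=pickle.load(open("c0.pkl","rb")); t=d["top"]; s=d["scene"]
for u,v in(([180,83],[299,135]),([365,87],[425,190])):
    f=lambda P:np.concatenate([proj(t,P)[0]-u,proj(s,P)[0]-v]); r=least_squares(f,[.8,.1,.5]);print(r.x,f(r.x))
```

```text
[0.919 0.358 0.158] [-0.58   0.652  1.013 -0.171]
[ 0.894 -0.207  0.163] [-4.51   3.904  5.505 -1.411]
```

```bash
python3 -m handwheel '6 1 -2 5 0 0 -10;6 2 -4 10 0 0 -20;6 6 -9 11 0 0 -30;6 9 -13 11 0 0 -40;6 12 -17 11 0 0 -50;6 15 -21 11 0 0 -60;6 18 -25 11 0 0 -70;6 20 -29 11 0 0 -80' 30; python3 -m handwheel '6 2.6 -3.4 0 0 0 -10;6 2.6 -3.4 0 0 0 -20;6 2.6 -3.4 0 0 0 -30;6 2.6 -3.4 0 0 0 -39;6 2.6 -3.4 0 0 0 -39;6 2.6 -3.4 0 0 0 -39'
```

```text
t: 10.85
tool_pos: [0.5837, -0.0319, 0.3634]
tool_rot: [0.593, 0.805, -0.001, -0.001]
wrist_force: [0.0, -0.1, -0.2]
gripper_width: 0.0597
grip_force: 0.0
t: 11.6
tool_pos: [0.6091, -0.0639, 0.3645]
tool_rot: [0.825, 0.565, -0.0, -0.0]
wrist_force: [0.6, -0.4, -0.4]
gripper_width: 0.0598
grip_force: 0.0
```

Run:
```python
from h import *
from workcell import *
np.set_printoptions(precision=1,suppress=True)
S,M=pickle.load(open("p.pkl","rb"))
c=capture("wrist");pickle.dump(c,open("c5.pkl","wb"))
P=projw(c,T(M,[[.112,0,.196],[.112,0,.146],[0,0,.153],[.14,-.078,.008],[.14,.048,.008],[-.045,-.078,.008],[-.045,.048,.008]]));print(P)
u,v=P[0].round().astype(int)
g=cv2.cvtColor(c["frame"],cv2.COLOR_BGR2GRAY)[v-24:v+26:2,u-36:u+38:2]
print("origin",u-36,v-24)
for r in g: print("".join(" .:-=+*#%@"[min(9,x//22)] for x in r))
```

```text
[[303.1 174. ]
 [300.3 166.9]
 [298.9 253.5]
 [342.4 138.3]
 [265.9 137.3]
 [337.4 243.2]
 [266.7 243.4]]
origin 267 150
-=++++++++++++====+=---++++++++++++++
-+++++++++++++====+=:--=+++++++++++++
-++++++++++++++=====::--=++++++++++++
-+++++++++++++======:::-+++++++++++++
-++++++++++++++=+++*-::=+-------+++++
-+++++++++++++==....:-:==--------=+++
-+++++++++++++#......::==---------=++
=+++++++++++++#......:-=+++++++++++++
-+++++++++++++*......:-==+==**#+++==+
-++++++++++++++.......-==+++@@@%+++++
-+++++++++++++#+......:==+++@@@@@*+++
=+++++++++++++*++.....:==+++@@@@@@%%+
-+++++++++++++++*.....-==+++@@@@@@@@@
=+++++++++++++++**...:-=++++@@%@%+#+#
=+++++++++++++++@@@*:--=+++++++++++++
=+++++++++++++++@@@@:-++*++++++++++++
=+++++++++++++++@@@#:-*%*++++++++++++
=+++++++++++++++@@@#:-+%*++++++++++++
=+++++++++++++++@@@*:-*%+++++%%@@@@@@
#*@+++++++++++++@@@+:-*@++++@@@@@@@@@
#@@++++++++++*=+@@@+--=@+++#@@@@@@@@@
#@@++*+**#@@@@=*@@@=:-*@=++#@@@@@@@@@
*@@@@@@@@@@@@@=*@@@---+@=++#@@@@@@@@@
*@@@@@@@@@@@@:=*@@@-:-*@=++#@@@@@@@@@
#@@@@@@@@@@@@+=*@@@--:#@=++@@@@@@@@@@
```

The pin appears in the wrist frame at about (304,172), within 1–2 px of the prediction (303,174), so I'm descending to grip.

```bash
python3 -m handwheel '6 2.7 0.1 -4 0 0 0;6 2.7 0.1 -9 0 0 0;6 2.7 0.1 -14 0 0 0;5 2.7 0.1 -18 0 0 0;5 2.7 0.1 -20.8 0 0 0;5 2.7 0.1 -20.8 0 0 0;0 2.7 0.1 -20.8 0 0 0;0 2.7 0.1 -20.8 0 0 0' 30; python3 -m handwheel '0 0 0 0 0 0 0;0 0 0 0 0 0 0;0 0 0 0 0 0 0'
```

```text
t: 12.65
tool_pos: [0.6378, -0.0629, 0.1596]
tool_rot: [0.826, 0.564, 0.001, 0.001]
wrist_force: [1.4, -0.4, 0.1]
gripper_width: 0.0141
grip_force: 1.1
t: 13.02
tool_pos: [0.6379, -0.0629, 0.1596]
tool_rot: [0.826, 0.564, 0.001, 0.001]
wrist_force: [1.2, -0.5, 6.5]
gripper_width: 0.0087
grip_force: 29.6
```

Run:
```python
from h import *
from workcell import *
np.set_printoptions(precision=1,suppress=True)
S,M=pickle.load(open("p.pkl","rb"))
c=capture("wrist");pickle.dump(c,open("c6.pkl","wb"));s=get_state()
print(s["tool_pos"],s["wrist_force"])
tp=s["tool_pos"]
P=projw(c,np.r_[T(M,[[.112,0,.196],[.112,0,.146],[0,0,.153],[.122,0,.143]]),[tp,tp+[0,0,.019],tp+[0,0,.04]]]);print(P)
g=cv2.cvtColor(c["frame"],cv2.COLOR_BGR2GRAY)
u,v=P[4].round().astype(int)
u0,v0=u-60,v-40
print("origin",u0,v0)
for r in g[v0:v0+110:3,u0:u0+120:2]: print("".join(" .:-=+*#%@"[min(9,x//14)] for x in r))
```

```text
[ 0.6 -0.1  0.2] [-0.3 -0.5  6.1]
[[277.1 271.5]
 [277.3 235. ]
 [277.7 373.6]
 [277.3 218.3]
 [279.7 242. ]
 [279.9 255.4]
 [280.1 273.6]]
origin 220 202
####**#*%@@@@@@@@@@@@@@@@@@%%%%%%@@@@+=+++******************
####*#**%@@@@@@@@@@@@@@@@@@%%%%%%@@%@+==++******************
#*####**%@@@@@@@@@@@@@@@@@@%%%%%%%@@@=+=+++*****************
#####*#*#@@@@@@@@@@@@@@@@@%%%%%%%%@@@++==**@%@@@%%@@%@%%%%%%
######**%@@@@@@@@@@@@@@@@@%#%#%#%%@@%=++=@*@%%%%%@%@%%@@%@%%
###*###*#@@@@@@@@@@@@@@@@@%@@@@@@@@@@====#*@%%@@@@@@@@@@@@@@
###*#*##%@@%@@@@@@@@@@@@@@=::::::=@@@====%*%%%@@@@@@@@@@@@@@
########%@@@@@@@@@@@@@@@%::::::::::*@===+%*@%%@@@@@@@@@@@@@@
#######*%@@@@@@@@@@@@@@@::::::::::::%==++##%%%@@@@@@@@@@@@@@
#########@@@@@@@@@@@@@@*::::::::::::-+==+%%%%%@@@@@@@@@@@@@@
#########@@@@@@@@@@@@@@-:::::::::::::=+++#%@%%@@@@@@@@@@@@@@
###@@@@@@@@@@@@@@@@@@@@@:::::::.::::-++=+*%@#%@@@@@@@@@@@@@@
@@@@@@@@@@@@@@%@@@@@@@@@-::::::::::-%=+=+%%%#%@@@@@@@@@@@@@@
@@@@@@@@@%@@@@@%@@@@@@@@@.:::::::::%#=+++#%%#@@@@@@@@@@@@@@@
@@@@@@@@@@@@@@@@@@@@@@@@@.:::::::::**=+*+#%%%@@@@%@@@@@@@@@@
@@@@@@@@@@@@@@@@@@@@@@@@@.::::
[... 611 characters left out ...]
@@@+::=%###%#-:::::--******@@
@@@@@@@@#::-::::#####%+:::@@@@@@@+=::-###%##+:::::-:******#@
@@@@@@@@:::-::--%#####=:::%@@@@@@*:::-#####%+:::::::=******@
@@@@@@@@::::-:-:-=%@@@+--:%@@@@@@*-:--@@@@*-::::::::-******+
@@@@@@-:-:-:::::::::*@*-::%@@@@@@+%:--@@-::::-::::::::+@@@@@
@@@@@:-::---:--:-:-::@*-:-%@@@@@@@@.:-@::::::::::::::::-@@@@
@@@@-:::::-----::::::----:*@@@@@@*@.-:-:-::-:----:::::::@@@@
@@@=:::::::::::::-:::::-::=@@@@@@*@::::::::::::::::::::::*@@
::::::::::::-:::::::::--::=@@@@@@=@.--::::::::::::::::::::::
:::::::::::::::::::::::-::=@@@@@@=@:--::::::::::::::::::::::
:::::::::::::::::::::::-:=*@@@@@@@@:-:::::::::::::::::::::::
:::::::::::::::::::::::-:+@@@@@@@@@:--::::::::::::::::::::::
```

The pin sits between the pads but slightly ahead of their centre, towards the free end. I'll re-grip a few mm farther out and higher.

```bash
python3 -m handwheel '4 0 0 0 0 0 0;4 0 0 0.5 0 0 0;4 0.2 0.5 0.8 0 0 0;4 0.2 0.5 0.8 0 0 0;0 0.2 0.5 0.8 0 0 0;0 0.2 0.5 0.8 0 0 0;0 0.2 0.5 0.8 0 0 0;0 0.2 0.5 0.8 0 0 0' 30; python3 -m handwheel '0 0 0 0 0 0 0;0 0 0 0 0 0 0'
```

```text
t: 14.08
tool_pos: [0.6384, -0.0576, 0.165]
tool_rot: [0.826, 0.564, -0.0, -0.0]
wrist_force: [-0.2, 0.0, 0.1]
gripper_width: -0.0003
grip_force: 0.0
t: 14.32
tool_pos: [0.6385, -0.0576, 0.1651]
tool_rot: [0.826, 0.564, -0.0, -0.0]
wrist_force: [-0.2, 0.3, -0.3]
gripper_width: -0.0001
grip_force: 0.0
```

Run:
```python
from h import *
from workcell import *
np.set_printoptions(precision=1,suppress=True)
S,M=pickle.load(open("p.pkl","rb"))
c=capture("wrist");pickle.dump(c,open("c7.pkl","wb"));s=get_state()
tp=s["tool_pos"]
P=projw(c,np.r_[T(M,[[.112,0,.196],[.112,0,.146],[0,0,.153],[.122,0,.143]]),[tp,tp+[0,0,.019],tp+[0,0,.04]]]);print(P)
g=cv2.cvtColor(c["frame"],cv2.COLOR_BGR2GRAY)
u0,v0=220,190
for i,r in enumerate(g[v0:v0+130:4,u0:u0+120:2]): print("%4d "%(v0+4*i)+"".join(" .:-=+*#%@"[min(9,x//14)] for x in r))
w=pickle.load(open("ts3.pkl","rb"))[1]; s=capture("scene"); pickle.dump(s,open("s7.pkl","wb"))
print("scene pin pred",proj(s,T(M,[[.112,0,.196],[.112,0,.146]])))
for f in (w["frame"],s["frame"]):
  for r in cv2.cvtColor(f,cv2.COLOR_BGR2GRAY)[178:222,322:372]: print("".join(" .:-=+*#%@"[min(9,x//18)] for x in r))
  print()
```

```text
[[279.6 275.6]
 [279.6 239.4]
 [279.5 373.2]
 [279.6 223.3]
 [279.8 242. ]
 [279.8 255.4]
 [279.8 273.6]]
 190 *#***###*#@%@@@@@@@@@@@@@@@@@%%%%%@@@@=+**@@@@%@@@@@@@@@@@@@
 194 ###****#*#@%@%@@@@%@@@@@@@@@@#%%%%%@@@=++*#@@@%@@@@@@@@@@@@@
 198 **#******%@@@@@@@@@@@@@@@@@@@#%%%%%@@@==+**@@@%***********%@
 202 #####****%@@@@%@@@@@@@@@@@@@@#%%%%#@@@==++*****************#
 206 ####**###%@@@@%@%@@@@@@@@@@@@%%%%%%@@@=+=+************+*****
 210 #######**#%@@@@@@@@@@@@@@@@@@%%%%%%@@@=+=++*****************
 214 #######*##@@@@@@@@@@@@@@@@@@@%%%%%%%@%=+=++*#*************##
 218 ########*#@@@@@@@@@@@@@@@@@@@%%%%#%#@%=+=+%#%#@%%@%@%@@%@@@@
 222 ######*###@@@@@@@@@@@@@@@@@@@@@@@@@@@#===+#%%#%@@@@@@@@@@@@@
 226 ##########@@@@@@@@@@@@@@@@@@+:::::::+%=+=+#%%#%@@@@@@@@@@@@%
 230 #########*@@@@@@@@@@@@%@@@*:::::::::::==++%%%#@@@@@@@@@@@@@@
 234 ####@@@@@@%@@@@@@@@@@@@@@@:::::::::::::+++%%%%@@@@@@@@@@@@@@
 238 @@@@@@@@@@@%@@@@%@@@@%@@@@::::::::::::-+=+#%%%@@@@@@@@@@@@@@
 242 @@@@@@@@@@@@@@@@@@@@@@@@@@@:::::::::::=*+*#%%%@@@@@@@@@@@@@@
 246 @@@@@@@@@@@@@@@@@@@@@@@@@@@@:::::::::-=++##%%%@@@@@@@@@@@@@@
 250
[... 5018 characters left out ...]
=::-=--=+*****************#**########
#############+==*#+=-=+****************#**########
############*++*%@%*===+******+****++**#########*#
%%##########+++*#@@%*==+***++*****++++**########*#
###########*++++*%@@%*=++**+++++******+***######*#
###########*=++***%@@#+=+++++++*+*******+**#######
########%%%#+++****##*+=====++*++******++*########
#########%%%+++*****++++=--=++++++*****++*########
############+++*****+++**+==+**+*+*****++*########
*##########*++******++*%@%*==+**+++***+++*########
**#########*++******+++%@@%*=++**+++*++++*########
**#########*++******+++*%@@%*==++*+++++++*########
*##########*++******++++*%@@%*==++++*++++*########
###########*++******+++***%@@%*=++++**++**########
```

The scene view shows the fingertips ending right at the top of the pin (row ~191), so the tips are higher than the reported TCP suggests. I'll quantify that.

Run:
```python
from h import *
from workcell import *
np.set_printoptions(precision=1,suppress=True)
S,M=pickle.load(open("p.pkl","rb"));s=pickle.load(open("s7.pkl","rb"));c=pickle.load(open("c7.pkl","rb"))
tp=get_state()["tool_pos"];print(tp)
for h in(0,.01,.02,.03,.04): print(h,proj(s,tp+[0,0,h])[0])
t=capture("top");print("top pin",proj(t,T(M,[.112,0,.196])),"tip",proj(t,tp))
R,_=cam(c);print("wrist cam pos rel tcp",(-R.T@cam(c)[1]-tp)*1000,"axis",R[2])
```

```text
[ 0.6 -0.1  0.2]
0 [336.3 200. ]
0.01 [336.5 197. ]
0.02 [336.6 193.9]
0.03 [336.8 190.9]
0.04 [337.  187.8]
top pin [[315.2 168.9]] tip [[312.8 170.7]]
wrist cam pos rel tcp [ 25.8  66.2 176.6] axis [-0.1 -0.3 -1. ]
```

```bash
python3 -m handwheel '4 0 0 0.3 0 0 0;4 0 0 0.3 0 0 0;4 0 0 -1 0 0 0;4 0 0 -2.3 0 0 0;4 0 0 -2.3 0 0 0'; python3 -m handwheel '0 0 0 0 0 0 0;0 0 0 0 0 0 0;0 0 0 0 0 0 0;0 0 0 0 0 0 0' 30
```

```text
t: 15.1
tool_pos: [0.6369, -0.0573, 0.1392]
tool_rot: [0.826, 0.564, -0.002, -0.002]
wrist_force: [-0.1, -0.1, -0.3]
gripper_width: 0.0401
grip_force: 0.0
t: 15.6
tool_pos: [0.6388, -0.0577, 0.1425]
tool_rot: [0.826, 0.564, 0.0, 0.0]
wrist_force: [0.4, -0.4, 0.2]
gripper_width: 0.0105
grip_force: 29.4
```

The pin is now gripped (10.5 mm, no side load). Next I'll work out the arc.

Run:
```python
import numpy as np
H=np.array([.5954,-.1673]);p=np.array([.6388,-.0577])-H
q=p
for a in range(0,137,8):
    c,s=np.cos(np.radians(a)),np.sin(np.radians(a)); r=np.array([[c,-s],[s,c]])@p
    print(a,((r-p)*100).round(1), (r+H).round(4))
```

```text
0 [0. 0.] [ 0.6388 -0.0577]
8 [-1.6  0.5] [ 0.6231 -0.0527]
16 [-3.2  0.8] [ 0.6069 -0.05  ]
24 [-4.8  0.8] [ 0.5905 -0.0495]
32 [-6.5  0.6] [ 0.5741 -0.0514]
40 [-8.1  0.2] [ 0.5582 -0.0554]
48 [-9.6 -0.4] [ 0.543  -0.0617]
56 [-11.   -1.2] [ 0.5288 -0.07  ]
64 [-12.3  -2.3] [ 0.5159 -0.0802]
72 [-13.4  -3.4] [ 0.5046 -0.0922]
80 [-14.4  -4.8] [ 0.495  -0.1055]
88 [-15.1  -6.2] [ 0.4874 -0.1201]
96 [-15.7  -7.8] [ 0.4819 -0.1356]
104 [-16.   -9.4] [ 0.4786 -0.1517]
112 [-16.1 -11. ] [ 0.4775 -0.1681]
120 [-16.  -12.7] [ 0.4788 -0.1845]
128 [-15.6 -14.3] [ 0.4823 -0.2006]
136 [-15.1 -15.8] [ 0.488 -0.216]
```

```bash
python3 -m handwheel '0 -0.8 0.3 0 0 0 4;0 -1.6 0.5 0 0 0 8;0 -2.4 0.7 0 0 0 12;0 -3.2 0.8 0 0 0 16;0 -4.8 0.8 0 0 0 24;0 -4.8 0.8 0 0 0 24' 40
```

```text
t: 16.35
tool_pos: [0.5904, -0.0502, 0.1425]
tool_rot: [0.691, 0.723, -0.0, 0.001]
wrist_force: [1.1, -3.5, -0.2]
gripper_width: 0.0103
grip_force: 39.2
```

```bash
python3 -m handwheel '0 -1.7 -0.2 0 0 0 8;0 -3.3 -0.6 0 0 0 16;0 -4.8 -1.2 0 0 0 24;0 -6.2 -2 0 0 0 32;0 -7.5 -3.1 0 0 0 40;0 -8.6 -4.2 0 0 0 48;0 -9.6 -5.6 0 0 0 56;0 -9.6 -5.6 0 0 0 56' 40
```

```text
t: 17.35
tool_pos: [0.4973, -0.1075, 0.1425]
tool_rot: [0.272, 0.962, -0.0, 0.004]
wrist_force: [9.7, -4.7, -7.4]
gripper_width: 0.0102
grip_force: 39.1
```

```bash
cat > fin.py <<'E'
from h import *
from scipy.optimize import brentq
from workcell import *
import sys
np.set_printoptions(precision=4,suppress=True)
S,M=pickle.load(open("p.pkl","rb"))
pts=np.array([[.6388,-.0577],[.5904,-.0502],[.4973,-.1075]]+[list(map(float,a.split(","))) for a in sys.argv[1:]])
f=lambda p:np.r_[(np.hypot(*(pts-p[:2]).T)-p[2])/.001,(p[:2]-M[:2])/.003,(p[2]-.115)/.005]
r=least_squares(f,[*M[:2],.115]).x; print("H,r",r,"res",f(r))
sm=T(S,[-.006,.085,.1085])[0][:2]
def e(a):
    u=np.array([np.cos(a),np.sin(a)]);n=np.array([u[1],-u[0]]);v=sm-(r[:2]+.066*u+.0026*n);return n[0]*v[1]-n[1]*v[0]
a=brentq(e,2.6,4.2);tgt=r[:2]+r[2]*np.array([np.cos(a),np.sin(a)])
print("psi deg",np.degrees(a),"opening rad",a-np.arctan2(*(pts[0]-r[:2])[::-1]),"plate-based",a-M[2],"target",tgt)
s=get_state();p=s["tool_pos"][:2];c=np.degrees(np.arctan2(*(p-r[:2])[::-1]))
from scipy.spatial.transform import Rotation as Ro
Y=Ro.from_quat(s["tool_rot"]).as_matrix()[:,1]
print("now",p,"leaf deg",c%360,"toolY",np.degrees(np.arctan2(Y[1],Y[0])))
for b in np.arange(c%360,np.degrees(a)+8,8).tolist()+[np.degrees(a)]:
    b=np.radians(b);print(round(np.degrees(b)-c%360,1),((r[:2]+r[2]*np.array([np.cos(b),np.sin(b)])-p)*100).round(2))
E
python3 fin.py
```

```text
H,r [ 0.5972 -0.1662  0.1161] res [ 0.1167  0.1171 -0.1916  0.6003  0.3868  0.2115]
psi deg 199.2366757739759 opening rad 2.272654275662463 plate-based 2.279763244086239 target [ 0.4876 -0.2044]
now [ 0.4973 -0.1075] leaf deg 149.59944775692352 toolY 58.47510819116687
0.0 [-0.01  0.01]
8.0 [-0.73 -1.44]
16.0 [-1.25 -2.98]
24.0 [-1.54 -4.57]
32.0 [-1.61 -6.19]
40.0 [-1.45 -7.8 ]
48.0 [-1.07 -9.37]
56.0 [ -0.47 -10.88]
49.6 [-0.96 -9.69]
```

```bash
python3 -m handwheel '0 -0.5 -1.6 0 0 0 8;0 -1 -3.2 0 0 0 16;0 -1.3 -4.8 0 0 0 24;0 -1.4 -6.4 0 0 0 32;0 -1.2 -8 0 0 0 40;0 -0.8 -9.6 0 0 0 48;0 -0.7 -9.9 0 0 0 50;0 -0.7 -9.9 0 0 0 50' 40
python3 - <<'E'
from workcell import *
s=get_state();print(s["tool_pos"].round(4).tolist(),s["wrist_force"].round(1),s["torque"].round(2))
E
python3 fin.py
```

```text
t: 18.35
tool_pos: [0.4878, -0.2046, 0.1425]
tool_rot: [-0.161, 0.987, 0.0, -0.0]
wrist_force: [-2.3, 0.6, 1.8]
gripper_width: 0.0105
grip_force: 40.0
[0.4878, -0.2046, 0.1425] [-2.3  0.6  1.8] [0.2  0.26 0.05]
H,r [ 0.5972 -0.1662  0.1161] res [ 0.1167  0.1171 -0.1916  0.6003  0.3868  0.2115]
psi deg 199.2366757739759 opening rad 2.272654275662463 plate-based 2.279763244086239 target [ 0.4876 -0.2044]
now [ 0.4878 -0.2046] leaf deg 199.33575587121345 toolY 108.5260907075302
0.0 [-0.01 -0.  ]
-0.1 [-0.01  0.02]
```

```bash
python3 -m handwheel '0 0 0 0 0 0 0;0 0 0 0 0 0 0;0 0 0 0 0 0 0;0 0 0 0 0 0 0' 40
python3 - <<'E'
from workcell import *
from h import *
S,M=pickle.load(open("p.pkl","rb"))
s=capture("scene")
P=proj(s,T(S,[g(l,0) for l in(.1835,.2315)]));gr=cv2.cvtColor(s["frame"],cv2.COLOR_BGR2GRAY)
print(P.round(1).tolist(),[int(gr[int(y),int(x)]) for x,y in (P[0]*.3+P[1]*.7,P[0]*.7+P[1]*.3)])
print(get_state()["dq"].round(3),finish_job())
E
```

```text
t: 18.85
tool_pos: [0.4877, -0.2045, 0.1425]
tool_rot: [-0.162, 0.987, -0.0, 0.0]
wrist_force: [-1.0, 2.3, 3.6]
gripper_width: 0.01
grip_force: 40.2
[[209.6, 205.6], [197.9, 212.2]] [43, 46]
the job is handed in; nothing more can be done
[ 0.002  0.    -0.001  0.002 -0.001 -0.001] None
```

The job is handed in at about 19 s: the drop bar rests in its catch, and the arm is holding the mirror pin still at about 2.27 rad. That angle is calculated from the camera measurements; I did not check the label's image in the glass directly.

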